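# Fetch the stone behind the tall ones

### The job

A customer has chosen the teal stone that stands in the alcove of the wooden display stand, behind the two taller stones. First set both taller stones aside, standing upright in the long open box; then take the teal stone out and stand it upright in the empty compartment of the patterned box. Finally put the two tall stones back on the stand, each exactly where it stood at the start, upright and turned as before, and do not disturb the grey lion figure or the paste tin.

Things in the scene. Friction and masses are not known exactly. Their poses are not given: they have to be found in the camera images.
- stand: Fixed dark wooden display stand, 159 x 150 mm. Origin on the table under it, +x to its back, +y to its left. Front terrace: x -85 to -6, top at z 24 mm, with two thin inlays 58 x 60 mm centred at x -44, y +33 and -33 mm, a tall stone on each. Behind it an alcove, x -6 to 66, y -31 to 31, floor at z 6 mm; side walls 10 mm thick, to z 64 mm; at its back a ledge 8 mm thick, to z 24 mm.
- tall_round: Tall pale-green stone with a rounded top, 34 (x) x 38 (y) x 112 (z) mm, about 0.38 kg, loose; origin at the centre of its underside, z up. Stands on one of the two inlays of the terrace (left or right varies, the other tall stone has the other), within a few mm of the inlay's centre, sides square with the stand.
- tall_square: Tall thick stone, dark with reddish veins, flat-topped, 49 (x) x 54 (y) x 94 (z) mm, about 0.65 kg, loose; origin at the centre of its underside, z up. Stands on the other inlay, square with the stand. The tall stones are about 20 mm apart.
- teal_stone: Short teal stone, flat-topped, 40 (x) x 42 (y) x 66 (z) mm, about 0.29 kg, loose; origin at the centre of its underside, z up. Stands on the alcove floor about 18 mm behind the stand's origin, sides square with the stand, some 10 mm from each side wall, with about 28 mm free behind it and its front about 15 mm behind the thick tall stone.
- long_box: Long open brocade box without lid and with a red lining, fixed, empty, 335 (x) x 92 (y) x 30 (z) mm, walls 3 to 4 mm, inner floor at z 3 mm; origin at the centre of its underside, x along its length. The place to set the tall stones aside.
- sample_box: Small open box with pale patterned sides and one partition, fixed, 98 (x) x 128 (y) x 48 (z) mm; origin at the centre of its underside. Walls 3 mm, partition 4 mm thick at y 0 and 44 mm high; the two compartments are 92 (x) x 59 (y) mm inside. The one at +y is empty; the grey figure stands in the other.
- free_compartment (a point): Centre of the floor of the small box's empty compartment (3 mm above the table); axes as the small box.
- grey_figure: Small dark grey carved lion seal, 33 x 39 x 58 mm, loose, standing in the other compartment (y about -31 mm) of the small box; origin at the centre of its underside. Leave it alone.
- paste_tin: Closed round red tin of seal paste with a white label, 45 mm across, 19 mm high, loose on the table; origin at the centre of its underside. Leave it alone.
There are look-alikes about, which are no part of the job. There is more than one size of the tall_round; the job needs the middle-sized.

How it is judged:
By the outcome, as a careful person would: the job done as asked, in the order asked, and still so for the second after the job is handed in, with the robot touching nothing.
It also fails if it takes over 122 s, if anything falls off the work surface, if the arm or the gripper's body presses on something with over 40 N, if the wrist force passes 120 N, or if a joint passes its speed limit or range.

### The arm

A 6-joint arm with a two-finger parallel gripper is mounted at the origin on a cart in front of the work surface, level with it; the furniture and walls round the work are solid. World frame = base frame: x ahead of the robot, y to its left, z up, the work surface at z = 0. Lengths are in mm, angles in rad, forces in N, time in s.
With the tool pointing down it reaches from about 350 to 975 mm from the base axis. Payload 7.1 kg.
Tool frame: the origin (TCP) lies on the front face of the gripper's body, between the roots of the fingers; the fingertips stand 80 mm ahead of it and the grasp point (between the pads) lies 61 mm ahead of it (env.tips_ahead is the distance from the TCP to the fingertips, in mm); z points along the fingers, y is the line along which they close (so a half turn about z gives the same grasp; the last joint's range is limited). The gripper opens to 88 mm and grips with 3 to 60 N. Pads are 20 mm wide; open, the fingers measure 115 mm over their backs; the gripper's body (75 mm by 178 mm) begins 61 mm behind the grasp point.
Start: joints at [1.282, 0.423, 1.63, -0, 1.089, -0.019], TCP at [166.555, 602.383, 302.675] pointing down, gripper open.
Joint ranges: [-3, 3], [-0.9, 2.11], [0.09, 2.58], [-1.31, 4.45], [0.11, 2.69], [-2.54, 2.54]. Speed limits (rad/s): [2.39, 2.39, 3.01, 3.14, 3.14, 3.14].

### API

Orientations are given as a unit quaternion [x, y, z, w].
In Python, from station import env, set_gripper, viewer, workorder gives the robot as it stands. Calls block until the motion is done:
- env.reach(position, orientation): joint-space move of the TCP to a pose.
- env.move_l(position, rot=None, rate=150, f_stop=None): straight line of the TCP; rot=None keeps the orientation; rate is the mean speed in mm/s. With f_stop (N) it stops when the force on the tool has changed by that much, and returns True; else False.
- env.move_joints(angles): joint-space move.
- set_gripper(opening): finger opening in mm; the grip force is fixed at half the most; returns when the fingers have stopped.
- env.hold(seconds).
- env.ik(position, orientation): joint angles nearest the present ones, or None.
- env.read_state(): the state.
- viewer.camera(name): name is "scene" or "side" or "wrist"; returns the picture (480x640x3 uint8, blue, green, red); there is no depth.
- viewer.camera_params(name): a dict with "fx", "fy", "cx", "cy" (pixels), "pose" (4x4, takes a point from camera to world coordinates); the wrist camera has in their place "tool_from_camera" (4x4, takes a point from camera to tool coordinates, whose origin is the TCP and whose axes are the flange's). Camera axes: x right, y up, looking along -z (the intrinsics and any distortion apply to the point x, -y, -z); pixel columns grow to the right and rows downward; lengths in mm; the calibration is good to about 2 mm. The wrist camera is an equidistant fisheye: a pixel r from the principal point sees the ray r / f radians off the axis. A picture is of the moment at which its call begins: read the wrist's pose just before it. camera_params takes no time and is no camera call.
A pose or a line that the arm cannot do raises env.IKError and nothing moves.
- workorder.sign_off(): hands the job in; it is judged then, once.
The state is a dict: "time_s": time; "qpos": joint angles; "dq": joint speeds; "tau": joint torques, N m; "tool_pos": TCP position; "orientation": TCP orientation; "force": force on the tool from outside, world axes, zero at the start; "wrist_torque": the same for the moment, N m; "width": finger opening in mm; "grip_force": force on a finger pad.
Only numpy, scipy, OpenCV 4.12 (cv2) and the standard library are available. Lean on these libraries where they do the work, as an engineer would, in place of code of your own. Each camera call takes 0.05 s, during which the arm holds its last target. There are 200 camera calls.

## Working session

There is one attempt and no reset: what is moved stays moved. The work goes in short steps, each a Python script; the robot and the scene stay as the last script left them, time stands still between calls to the robot, and variables do not carry over. Pictures are saved under pics/ and viewed, at most 14 in all, crops included, and the job is handed in when it is done.

```bash
ls; mkdir -p pics
python3 - <<'E'
from station import env, set_gripper, viewer, workorder
import cv2
for n in ("scene","side","wrist"):
    im=viewer.camera(n); cv2.imwrite(f"pics/{n}0.png",im)
    p=viewer.camera_params(n); print(n,{k:(v.tolist() if hasattr(v,'tolist') else v) for k,v in p.items()})
s=env.read_state();print(s)
E
```

```text
pics
scene {'fx': 486.80174602196666, 'fy': 486.80174602196666, 'cx': 329.4622264190564, 'cy': 232.05871132723766, 'pose': [[0.5797243644080242, -0.6141247233076103, 0.535509556902642, 1136.409880089632], [0.8146582954512751, 0.4240637216724786, -0.3956031112285518, -484.0849070326515], [0.015859475531549812, 0.6655980650389829, 0.7461418717993425, 954.1203874486204], [0.0, 0.0, 0.0, 1.0]]}
side {'fx': 588.4997898347777, 'fy': 588.4997898347777, 'cx': 316.9060144297801, 'cy': 233.87761336798167, 'pose': [[-0.9387794505676237, 0.1155488625278772, -0.324563712636617, 45.514748311144665], [-0.3441427142163042, -0.3585173682752348, 0.867773639203701, 1146.8546002598073], [-0.01609147115045534, 0.9263442972316035, 0.37633403718332553, 532.2104769035079], [0.0, 0.0, 0.0, 1.0]]}
wrist {'fx': 371.64829954431775, 'fy': 371.64829954431775, 'cx': 319.9632783529907, 'cy': 237.91942511175662, 'tool_from_camera': [[-0.001033835993940489, 0.9702196971340472, 0.2422244217172421, 64.11571374708457], [0.9999993676481953, 0.0011102548236307955, -0.0001789900383488057, 1.236006248621524], [-0.00044259049340957213, 0.24222408349984792, -0.970220231435271, -82.39092017426731], [0.0, 0.0, 0.0, 1.0]]}
{'time_s': 0.15, 'qpos': array([ 1.28199457e+00,  4.23657248e-01,  1.63048926e+00, -2.65116636e-05,
        1.08859864e+00, -1.90206189e-02]), 'dq': array([-0.00224567, -0.00139973, -0.00432927,  0.00134385, -0.0008477 ,
       -0.00086373]), 'tau': array([-2.74098056e-04, -5.44987321e+01, -2.73918235e+01,  6.44019269e-02,
        2.04487337e-02, -3.12153179e-05]), 'tool_pos': array([166.47433095, 602.07950479, 302.09514602]), 'orientation': array([ 1.34475757e-01,  9.90916716e-01, -5.71230922e-04, -7.67384207e-05]), 'force': array([-0.28077388, -0.69823593,  0.0366962 ]), 'wrist_torque': array([-0.00353666, -0.03775371,  0.04513462]), 'grip_force': 0.0, 'width': 88.24298956056867}
```

View pics/scene0.png

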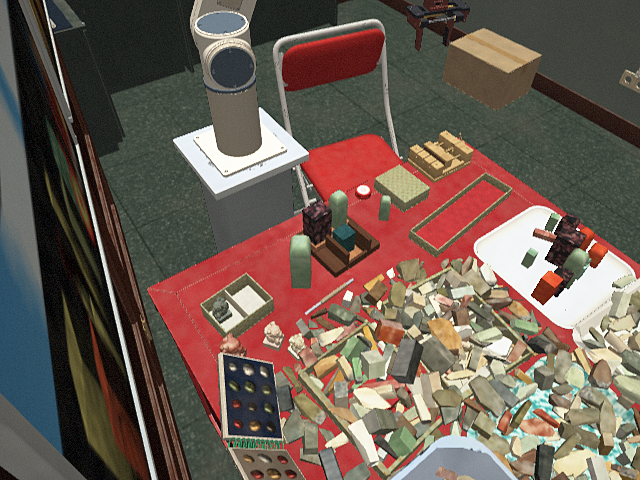

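View pics/side0.png

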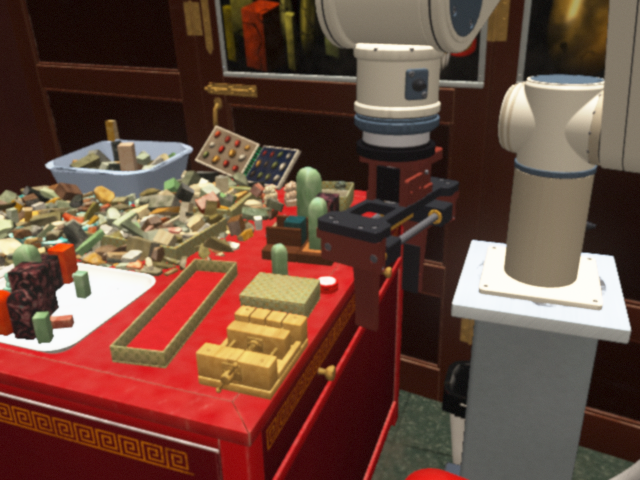

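Scene picture: the stand is at (345,245), with the dark square tall stone at (316,222), the pale-green round stone on the stand at (338,208) and the teal stone at (344,236). The long box is at (460,212), the sample box at (236,303) with the lion at (220,310), and the tin at (363,191).
Candidates for tall_round are (338,208) on the stand (middle size), (300,262) on the table (larger) and (385,207) on the table (smaller). Other look-alikes are the dark block at (570,235) and the green stones on the tray at (528,257) and (577,262). I choose the one on the stand and check it in a close crop.

```bash
cat > h.py <<'E'
import numpy as np, cv2
from scipy.spatial.transform import Rotation as R
from station import env, set_gripper, viewer, workorder
def px2w(name,u,v,z,tp=None):
    p=viewer.camera_params(name)
    if name=="wrist":
        dx,dy=u-p["cx"],v-p["cy"]; r=np.hypot(dx,dy); t=r/p["fx"]; s=np.sin(t)/max(r,1e-9)
        d=np.array([dx*s,-dy*s,-np.cos(t)])
        T=np.eye(4);T[:3,:3]=R.from_quat(tp[1]).as_matrix();T[:3,3]=tp[0]
        P=T@np.array(p["tool_from_camera"])
    else:
        d=np.array([(u-p["cx"])/p["fx"],-(v-p["cy"])/p["fy"],-1]); P=np.array(p["pose"])
    w=P[:3,:3]@d; o=P[:3,3]
    return o+w*(z-o[2])/w[2]
def down(yaw):  # tool z down, tool y (closing line) at angle yaw+90 deg; tool x along yaw
    c,s=np.cos(yaw),np.sin(yaw)
    return R.from_matrix(np.array([[c,s,0],[s,-c,0],[0,0,-1]])).as_quat()
def shot(fn):
    s=env.read_state(); im=viewer.camera("wrist"); cv2.imwrite(fn,im)
    print(fn,"TP=",(s["tool_pos"].round(2).tolist(),s["orientation"].round(5).tolist()),"t",s["time_s"]); return im
E
python3 - <<'E'
from h import *
for n,u,v,z in [("stand",345,245,24),("sq top",316,205,118),("rnd",340,195,130),("teal",345,228,72),("lb",460,212,15),("sb",236,303,30),("tin",363,190,19),("bigrnd",301,286,0),("small",385,219,0)]:
    print(n,px2w("scene",u,v,z).round(0))
im=cv2.imread("pics/scene0.png")
a=cv2.resize(im[180:290,280:400],None,fx=5,fy=5,interpolation=cv2.INTER_CUBIC)
cv2.imwrite("pics/crop1.png",a)
E
```

```text
stand [526.  16.  24.]
sq top [446. -17. 118.]
rnd [461.  44. 130.]
teal [514.  23.  72.]
lb [604. 346.  15.]
sb [ 528. -290.   30.]
tin [390. 180.  19.]
bigrnd [ 554. -134.    0.]
small [498. 172.   0.]
```

View pics/crop1.png

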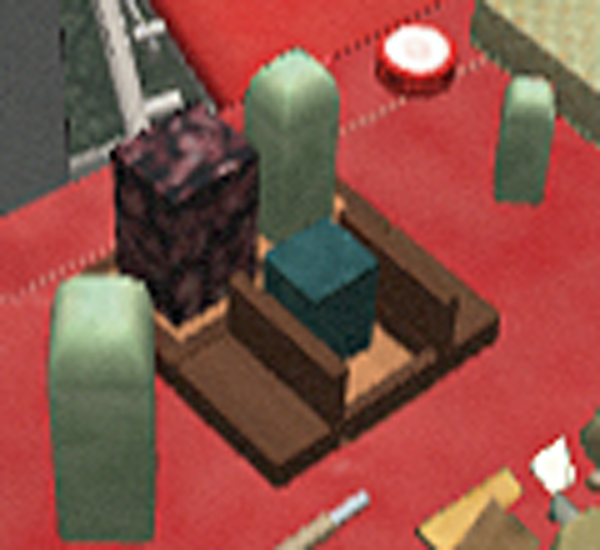

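Crop: the middle-sized round stone at crop (290,145) stands on the stand's left inlay. The dark square one is on the right inlay (185,215), with the teal behind at (320,290). The choice is confirmed, so I take wrist views from above.

Run:
```python
from h import *
for n,p in [("lb",(600,290,330)),("st",(490,-40,330)),("sb",(530,-350,300))]:
    env.reach(p,down(np.pi/2)); env.hold(0.3)
    shot(f"pics/w_{n}.png")
```

```text
pics/w_lb.png TP= ([599.73, 290.55, 330.0], [0.70676, 0.70745, 1e-05, -0.0]) t 2.3833
pics/w_st.png TP= ([490.27, -39.45, 329.87], [0.70674, 0.70747, -5e-05, -8e-05]) t 4.0417
pics/w_sb.png TP= ([530.36, -349.12, 300.36], [0.70665, 0.70756, 7e-05, 0.0002]) t 5.5917
```

View pics/w_st.png

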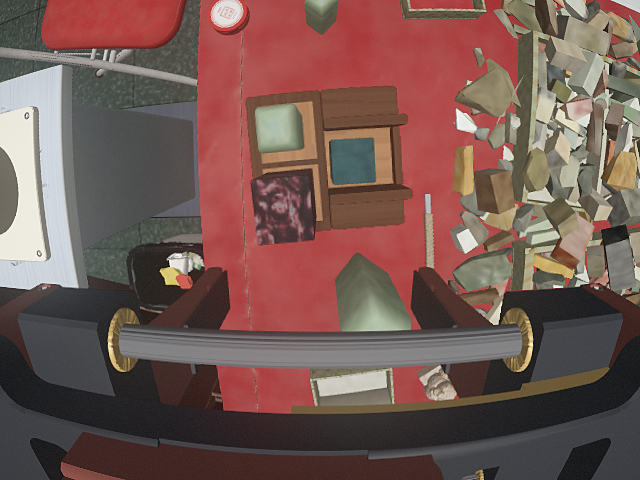

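View pics/w_lb.png

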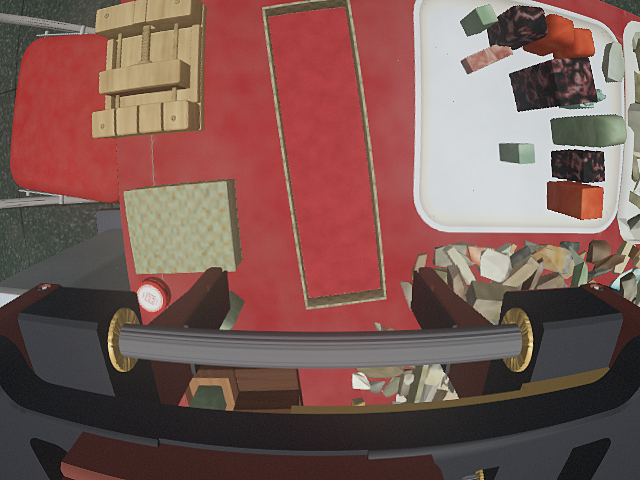

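View pics/w_sb.png

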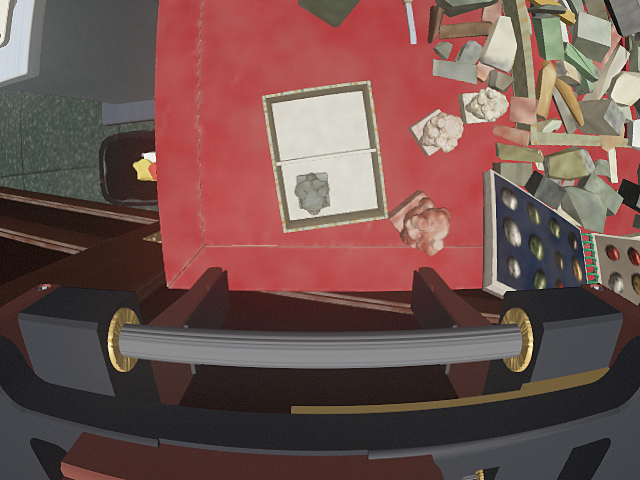

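Stand view: the round stone's top is at (279,128), the square's top at (284,208), the teal's top at (353,161), and the big look-alike at (368,290). Long box: near corners are (306,308) and (386,298), and the left far corner is (263,6). Sample box: rim corners are (263,96), (370,81), (386,217) and (285,232), with the empty compartment at the top and the lion at (312,193).

Run:
```python
from h import *
im=cv2.imread("pics/w_st.png")
cv2.imwrite("pics/crop2.png",cv2.resize(im[80:255,240:420],None,fx=3.4,fy=3.4,interpolation=cv2.INTER_CUBIC))
LB=([599.73, 290.55, 330.0], [0.70676, 0.70745, 1e-05, -0.0]);SB=([530.36, -349.12, 300.36], [0.70665, 0.70756, 7e-05, 0.0002])
ps=[px2w("wrist",u,v,48,SB)[:2] for u,v in [(263,96),(370,81),(386,217),(285,232)]]
print(np.round(ps,1),np.mean(ps,0))
for a,b in [(0,1),(1,2),(3,2),(0,3)]: d=ps[b]-ps[a];print(np.linalg.norm(d),np.degrees(np.arctan2(d[1],d[0])))
ps=[px2w("wrist",u,v,30,LB)[:2] for u,v in [(306,308),(386,298),(263,6),(352,0)]]
print(np.round(ps,1))
for a,b in [(0,1),(0,2),(1,3)]: d=ps[b]-ps[a];print(np.linalg.norm(d),np.degrees(np.arctan2(d[1],d[0])))
```

```text
[[ 481.4 -235.3]
 [ 577.  -221.6]
 [ 593.5 -346.1]
 [ 499.9 -360.4]] [ 537.93346381 -290.86570383]
96.61608912503569 8.175537630869712
125.61939317241972 -82.46110836926567
94.66802684669827 8.703334237404757
126.4849111036143 -81.57247543438102
[[585.8 180.3]
 [676.1 191.9]
 [542.  511.7]
 [635.  517.5]]
90.94801789685322 7.324799697762969
334.26341731879023 97.53100716214206
328.191224288812 97.18086813297292
```

View pics/crop2.png

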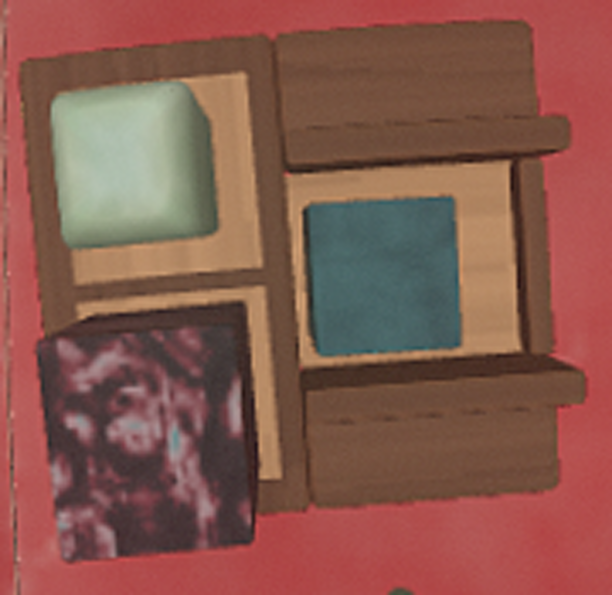

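Crop: the square's top corners are (38,341), (237,322), (252,543) and (65,562). The teal's top corners are (305,205), (456,196), (461,348) and (316,355). The round stone's right-rear base corner is at (218,235) and its left shoulder edge runs (52,100)–(65,245). Inlay corners are visible at (246,72), (262,265), (75,285), (265,287) and (281,480).

Run:
```python
from h import *
ST=([490.27, -39.45, 329.87], [0.70674, 0.70747, -5e-05, -8e-05])
def W(x,y,z): return px2w("wrist",240+x/3.4-.35,80+y/3.4-.35,z,ST)[:2]
def q(n,P,z):
    ps=[W(x,y,z) for x,y in P];print(n,np.round(ps,1).tolist(),"c",np.mean(ps,0).round(1))
    for a,b in [(0,1),(3,2),(0,3),(1,2)]:
        d=ps[b]-ps[a];print("  %.1f %.2f"%(np.linalg.norm(d),np.degrees(np.arctan2(d[1],d[0]))))
q("sq",[(38,341),(237,322),(252,543),(65,562)],118)
q("teal",[(305,205),(456,196),(461,348),(316,355)],72)
q("inlayL",[(62,88),(246,72),(262,265),(75,285)],24)
q("inlayR",[(78,303),(265,287),(281,480),(90,500)],24)
print("rnd base corner",W(218,235,24),W(210,100,24), "shoulder",W(52,100,120),W(65,245,120))
```

```text
sq [[436.7, 1.6], [483.7, 5.5], [487.0, -47.5], [441.5, -52.3]] c [462.2 -23.2]
  47.1 4.78
  45.8 5.99
  54.0 -84.99
  53.1 -86.41
teal [[500.6, 33.7], [541.1, 36.7], [543.1, -4.6], [503.7, -6.8]] c [522.1  14.8]
  40.6 4.30
  39.5 3.29
  40.6 -85.65
  41.3 -87.23
inlayL [[427.6, 72.0], [483.9, 75.7], [488.7, 16.1], [431.1, 10.6]] c [457.8  43.6]
  56.4 3.78
  57.9 5.47
  61.5 -86.76
  59.8 -85.38
inlayR [[431.9, 5.0], [489.6, 9.4], [494.6, -50.9], [434.1, -57.3]] c [462.6 -23.5]
  57.9 4.32
  60.8 5.98
  62.3 -87.98
  60.5 -85.31
rnd base corner [475.30856075  25.42318763] [472.96957299  67.0960933 ] shoulder [441.21413766  58.15243788] [443.97692413  24.08898749]
```

```bash
cat >> h.py <<'E'
D=np.pi/180
ZT=300
def go(x,y,yaw,z=ZT): env.reach((x,y,z),down(yaw*D))
def st(tag):
    s=env.read_state(); print(tag,"t %.1f"%s["time_s"],s["tool_pos"].round(1),"F",s["force"].round(1),"w %.1f g %.1f"%(s["width"],s["grip_force"])); return s
def pick(x,y,yaw,z,op,zup=ZT):
    set_gripper(op); go(x,y,yaw)
    env.move_l((x,y,z+15),rate=200)
    env.move_l((x,y,z),rate=60)
    st("pre"); set_gripper(0); env.hold(0.15); s=st("grip")
    env.move_l((x,y,z+8),rate=60); env.move_l((x,y,zup),rate=200); st("up"); return s
def place(x,y,yaw,z,op,zup=ZT):
    go(x,y,yaw); env.hold(0.15)
    env.move_l((x,y,z+8),rate=200); env.hold(0.2)
    print("touch",env.move_l((x,y,z-4),rate=25,f_stop=3)); env.hold(0.1); st("down")
    set_gripper(op); env.hold(0.15); s=st("rel"); 
    p=s["tool_pos"]; env.move_l((p[0],p[1],zup),rate=200); return s
E
python3 - <<'E'
from h import *
pick(462.3,-23.2,94.6,158,66)
place(617,293,97.4,158-24+3,64)
pick(457.5,44.3,94.6,158,52)
place(603,402,97.4,158-24+3,50)
shot("pics/w_lb2.png")
E
```

```text
pre t 8.6 [462.2 -23.2 157.9] F [-0.4  0.3 -0.4] w 65.8 g 0.0
grip t 9.2 [461.6 -23.2 158. ] F [-5.  -0.2  5.5] w 48.3 g 30.0
up t 10.3 [461.6 -23.1 299. ] F [-0.4  0.4 -5.5] w 48.5 g 30.0
touch True
down t 13.4 [617.  293.1 136.6] F [1.4 0.7 5.2] w 48.6 g 30.0
rel t 14.0 [616.1 292.6 135.5] F [-0.1  0.5  0.3] w 63.9 g 0.0
pre t 17.7 [457.4  44.3 157.9] F [-0.4 -0.2 -0.4] w 51.9 g 0.0
grip t 18.3 [457.3  44.3 158.1] F [-1.9  0.2  4.8] w 33.8 g 29.9
up t 19.4 [456.7  44.3 299. ] F [-0.2 -0.7 -6. ] w 33.9 g 29.9
touch True
down t 22.6 [602.9 402.1 136.8] F [-0.9 -0.2  5.4] w 33.8 g 30.0
rel t 23.2 [602.1 401.5 135.5] F [ 0.4 -0.6  0.1] w 49.9 g 0.0
pics/w_lb2.png TP= ([601.54, 401.11, 298.6], [0.66005, 0.75122, -0.00222, -0.00071]) t 24.2167
```

View pics/w_lb2.png

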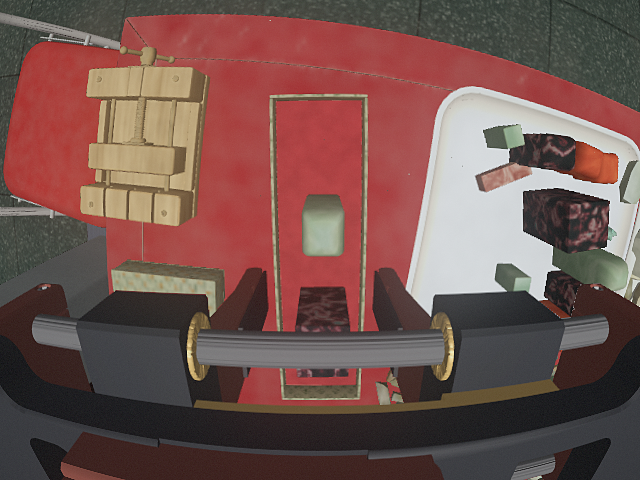

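Both tall stones stand upright in the long box: round at (323,225), square at (322,320). Next is the teal stone.

Run:
```python
from h import *
pick(522.1,15.0,94.6,115,62,320)
env.reach((530,-130,320),down(96*D))
place(533.4,-259.7,98.3,112,51,320)
go(530,-350,90); env.hold(0.3)
shot("pics/w_sb2.png")
```

```text
pre t 27.6 [521.9  15.  114.8] F [ 0.6 -0.2  0. ] w 62.3 g 0.0
grip t 28.2 [521.7  14.9 115.1] F [-3.3 -1.3  4.9] w 40.5 g 30.0
up t 29.6 [521.4  15.  318.8] F [ 0.2 -0.3 -3.3] w 40.5 g 30.0
touch True
down t 32.7 [ 533.6 -259.9  111.8] F [ 0.5 -0.1  4. ] w 40.1 g 30.0
rel t 33.3 [ 532.8 -259.4  111.2] F [-0.3  0.1  0.2] w 51.1 g 0.0
pics/w_sb2.png TP= ([530.29, -349.06, 300.27], [0.70661, 0.7076, 8e-05, 9e-05]) t 35.2167
```

View pics/w_sb2.png

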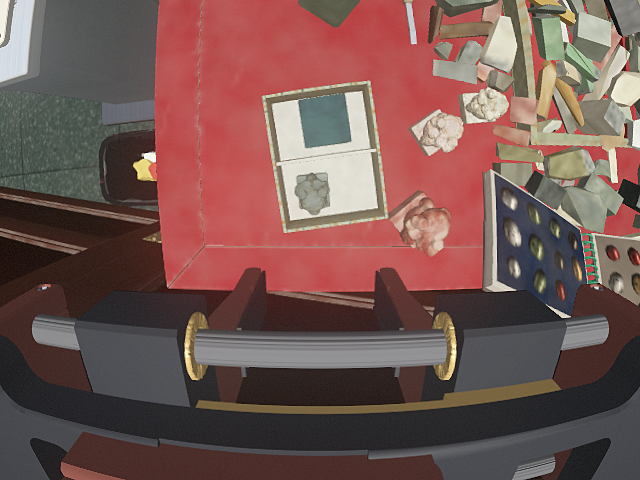

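The teal stone stands in the empty compartment at (325,120) and the lion at (312,193) is unmoved. Now the tall stones go back.

Run:
```python
from h import *
pick(603,402,97.4,137,50)
place(457.2,44.3,94.6,158,50)
pick(617,293,97.4,137,64)
place(461.5,-23.2,94.6,158,64)
env.reach((490,-40,330),down(np.pi/2)); env.hold(0.3)
im=shot("pics/w_st2.png"); a=cv2.imread("pics/w_st.png")
z=lambda i:cv2.resize(i[85:255,240:340],None,fx=3.4,fy=3.4,interpolation=cv2.INTER_CUBIC)
cv2.imwrite("pics/cmp.png",np.hstack([z(a),z(im)]))
def reg(n,u0,u1,v0,v1):  # translation of a patch by ECC
    W=np.eye(2,3,dtype=np.float32); g=lambda i:cv2.cvtColor(i,cv2.COLOR_BGR2GRAY)[v0:v1,u0:u1]
    cc,W=cv2.findTransformECC(g(a),g(im),W,cv2.MOTION_EUCLIDEAN,(3,200,1e-6),None,3); c=np.array([(u1-u0)/2,(v1-v0)/2,1])
    print(n,"cc %.3f"%cc,"shift",(W@c-c[:2]).round(2),"rot deg",np.degrees(np.arcsin(W[0,1])).round(2))
reg("sq top",253,312,177,242); reg("rnd top",256,302,103,152); reg("stand",325,400,90,125)
```

```text
pre t 39.5 [602.8 401.9 136.7] F [-0.6  0.1  0.9] w 50.2 g 0.0
grip t 40.0 [603.1 402.1 137.2] F [0.2 0.8 1.3] w 34.0 g 30.0
up t 41.2 [602.3 401.5 298.4] F [-0.2  0.  -5.4] w 34.2 g 30.0
touch True
down t 44.3 [457.4  44.3 157.8] F [ 0.8 -0.2  2.1] w 34.2 g 30.0
rel t 44.9 [456.6  44.2 157.5] F [ 0.1 -1.   0.9] w 49.8 g 0.0
pre t 48.7 [616.8 292.9 136.7] F [-0.4 -0.3  0.1] w 63.7 g 0.0
grip t 49.2 [617.1 293.1 137.2] F [ 0.4 -0.1  1.9] w 48.6 g 30.0
up t 50.4 [616.2 292.6 298.4] F [-0.  -0.3 -4.9] w 48.3 g 30.0
touch True
down t 53.4 [461.7 -23.3 157.7] F [ 0.6 -0.2  1.9] w 48.5 g 30.0
rel t 54.0 [460.9 -23.2 157.4] F [-0.8 -0.7 -0.7] w 64.1 g 0.0
pics/w_st2.png TP= ([489.12, -39.69, 329.04], [0.7069, 0.70732, -0.00062, -0.0008]) t 55.5083
sq top cc 0.981 shift [ 4.23 -0.27] rot deg -0.34
rnd top cc 0.982 shift [ 4.29 -0.61] rot deg -0.85Traceback (most recent call last):
  File "<stdin>", line 14, in <module>
  File "<stdin>", line 12, in reg
cv2.error: OpenCV(4.12.0) /io/opencv/modules/video/src/ecc.cpp:589: error: (-7:Iterations do not converge) The algorithm stopped before its convergence. The correlation is going to be minimized. Images may be uncorrelated or non-overlapped in function 'findTransformECC'
```

View pics/cmp.png

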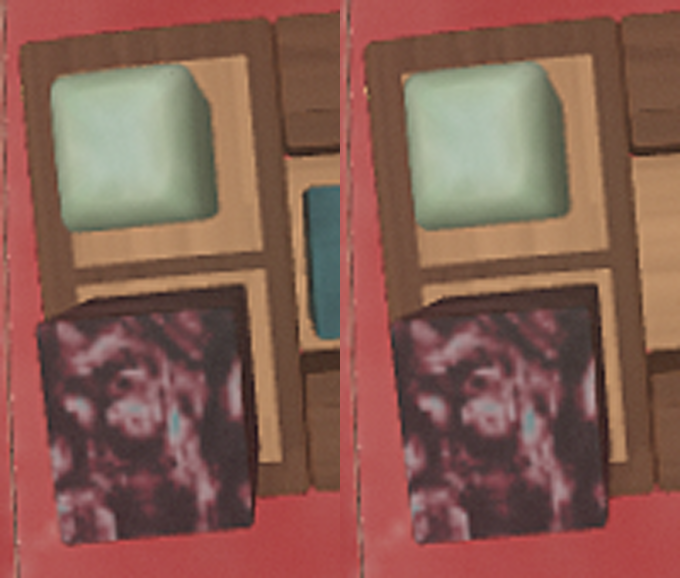

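The stones are back upright and square, but this view's pose differs slightly from the first, so I compute the true displacement using the poses and a stand patch as reference.

Run:
```python
from h import *
a=cv2.imread("pics/w_st.png");im=cv2.imread("pics/w_st2.png")
A=([490.27, -39.45, 329.87], [0.70674, 0.70747, -5e-05, -8e-05]);B=([489.12, -39.69, 329.04], [0.7069, 0.70732, -0.00062, -0.0008])
def reg(n,u0,u1,v0,v1,z):
    W=np.float32([[1,0,2],[0,1,0]]); g=lambda i:cv2.cvtColor(i,cv2.COLOR_BGR2GRAY)
    m=np.zeros((480,640),np.uint8)
    T=g(a)[v0:v1,u0:u1]; W[:,2]+=(u0,v0)
    cc,W=cv2.findTransformECC(T,g(im),W,cv2.MOTION_TRANSLATION,(3,300,1e-6),None,5)
    c=np.array([(u0+u1)/2,(v0+v1)/2]); d=W[:,2]-(u0,v0)
    print(n,"cc %.3f"%cc,d.round(2),"world",(px2w("wrist",*(c+d),z,B)-px2w("wrist",*c,z,A))[:2].round(2))
reg("sq",250,315,174,246,118); reg("rnd",254,304,100,154,125)
reg("terraceL edge",316,410,82,130,40); reg("terraceR",325,410,182,230,40); reg("tin",205,252,0,35,19); reg("gold edge",300,330,90,230,24)
```

```text
sq cc 0.974 [ 3.93 -0.25] world [1.73 0.13]
rnd cc 0.993 [ 3.95 -0.57] world [1.64 0.15]
terraceL edge cc 0.975 [ 1.73 -0.46] world [-0.01  0.22]
terraceR cc 0.935 [ 1.94 -0.1 ] world [0.2  0.06]
tin cc 0.979 [ 1.33 -0.46] world [0.01 0.06]
gold edge cc 0.936 [ 2.71 -0.22] world [1.13 0.08]
```

Stand and tin register to about 0.1 mm, but both stones sit about 1.7 mm too far in +x. I have time, so I correct it with a small lift and shift.

Run:
```python
from h import *
for x,y,op,dy in [(461.6,-23.3,64,-0.05),(457.3,44.3,50,-0.05)]:
    set_gripper(op); go(x,y,94.6); env.move_l((x,y,173),rate=200); env.move_l((x,y,158),rate=60)
    set_gripper(0); env.hold(.15); st("grip")
    env.move_l((x,y,163),rate=40); env.move_l((x-1.75,y+dy,163),rate=20); env.hold(.3)
    print(env.move_l((x-1.75,y+dy,154),rate=20,f_stop=3)); env.hold(.1); st("down")
    set_gripper(op); env.hold(.15); p=st("rel")["tool_pos"]; env.move_l((p[0],p[1],300),rate=200)
env.reach((490,-40,330),down(np.pi/2)); env.hold(0.4)
s=env.read_state(); B=(s["tool_pos"],s["orientation"]); im=shot("pics/w_st3.png"); a=cv2.imread("pics/w_st.png")
A=([490.27, -39.45, 329.87], [0.70674, 0.70747, -5e-05, -8e-05])
g=lambda i:cv2.cvtColor(i,cv2.COLOR_BGR2GRAY)
for n,u0,u1,v0,v1,z in [("sq",250,315,174,246,118),("rnd",254,304,100,154,125),("stand",316,410,82,130,40),("tin",205,252,0,35,19)]:
    W=np.float32([[1,0,u0+1],[0,1,v0]])
    cc,W=cv2.findTransformECC(g(a)[v0:v1,u0:u1],g(im),W,cv2.MOTION_TRANSLATION,(3,300,1e-6),None,5)
    c=np.array([(u0+u1)/2,(v0+v1)/2]); d=W[:,2]-(u0,v0)
    print(n,"cc %.3f"%cc,d.round(2),"world",(px2w("wrist",*(c+d),z,B)-px2w("wrist",*c,z,A))[:2].round(2))
```

```text
grip t 57.8 [461.8 -23.3 158.2] F [ 0.4 -0.   2.3] w 48.4 g 30.0
True
down t 59.1 [460.1 -23.4 157.9] F [1.1 0.4 4.2] w 48.1 g 30.0
rel t 59.7 [459.2 -23.3 157.4] F [-1.  -0.6 -0.9] w 64.0 g 0.0
grip t 63.1 [457.5  44.3 158.2] F [-0.8  0.3  3.2] w 34.0 g 30.0
True
down t 64.4 [455.8  44.3 157.9] F [0.6 0.3 3.7] w 34.0 g 30.0
rel t 65.0 [454.9  44.2 157.4] F [0.  0.4 0.8] w 50.4 g 0.0
pics/w_st3.png TP= ([489.78, -39.4, 329.78], [0.7067, 0.70751, -0.00014, -0.00018]) t 66.75
sq cc 0.991 [ 0.91 -0.02] world [0.19 0.08]
rnd cc 0.997 [ 0.96 -0.08] world [0.2  0.09]
stand cc 0.978 [ 0.73 -0.19] world [0.13 0.26]
tin cc 0.999 [ 0.55 -0.05] world [0.04 0.02]
```

View pics/w_st3.png

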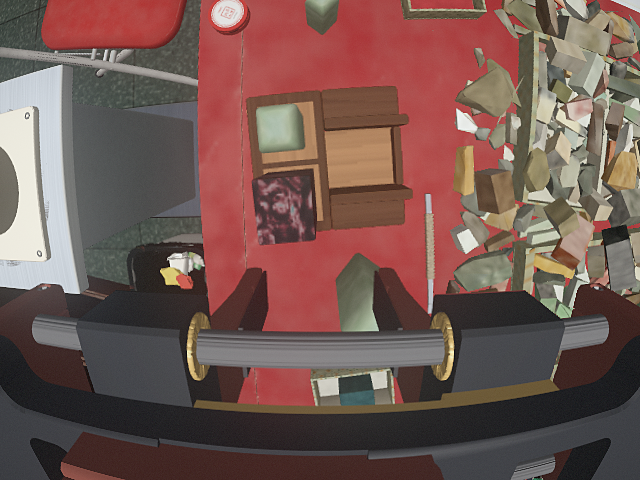

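Both tall stones, at (280,128) and (285,208), are within about 0.2 mm of their starting places. The alcove is empty, the teal stone is in the box at (357,390), and the tin at (229,15) is untouched. I hand in.

```bash
python3 -c "
from station import workorder
print(workorder.sign_off())"
```

```text
the job is handed in; nothing more can be done
None
```

The job is handed in at about 67 s: the teal stone stands in the empty compartment, both tall stones are back on their inlays within about 0.2 mm of where they stood, and the lion and tin look undisturbed in the pictures.

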